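# Change over to the next flip-cap tube at the embryology bench

## Task

One tall tube in the rack was left with its flip cap standing open: press that cap fully shut. Then flick open the cap of the one short tube in the rack, so that the cap stands upright or leans back from the mouth, and leave both like that.

Things in the scene. Friction and masses are not known exactly. Their poses are not given: they have to be found in the camera images.
- tube_used: the tall clear tube left open, 30 mm in diameter, 115 mm from underside to rim, fixed upright in a white rack (350 x 80 mm, 55 mm high, fixed) with three shut ones: two as tall and one short, in a row 85 mm apart. Origin: on its axis, at its underside (10 mm above the bench); z up, x level, away from the robot. The cap's hinge pin lies along y, at rim height, at x = +18 mm
- cap_used (a joint): angle (rad) of the tall tube's cap, a blue disc 36 mm across, 7 mm thick: 0 = shut, flat on the rim; 1.57 = upright over its hinge on the tube's +x side; stop at 2.1, leaning back. Starts at 1.6 to 2.0. The hinge is a little stiff (about 0.5 N at the tab's end) and stays where it is left; no latch. The cap has the same tab as the short tube's
- tube_next: the only short tube in the rack, clear, 30 mm in diameter, 80 mm from underside to rim, fixed, shut at first. Origin: on its axis, at its underside (10 mm above the bench); z up, x level, away from the robot, from tab to hinge. The cap's hinge pin lies along y, at rim height, at x = +18 mm
- next_tab (a point): centre of the round cross bar (8 mm in diameter, 16 mm long, parallel to the hinge pin) at the end of the short tube's thumb tab, which is 12 mm wide and sticks out of the cap towards the robot. Shut, it lies 58 mm from the hinge pin towards the tube's -x and 4 mm above the rim, with free space around and below it
- cap_next (a joint): angle (rad) of the short tube's cap, of the same shape and stiffness as the tall one's: 0 = shut, as at the start; grows as the tab swings up and over towards the tube's +x; 1.57 = upright; stop at 2.1. It stays where it is left

How it is judged (in metres and radians):
On the way, in this order (a step that is already met when the one before it is completed fails the run):
1. the open cap of the tall tube is pressed shut (value of joint cap_used below 0.17 rad), for 0.2 s.
2. then the cap of the short tube is flicked open (value of joint cap_next above 1.2 rad), for 0.2 s.
At the end, for the whole second after the job is handed in: The tall tube's cap lies shut (less than 0.17 rad, about 10 degrees, from fully shut) and the short tube's cap stands open by more than 1.2 rad (about 69 degrees) (value of joint cap_used below 0.17 rad and value of joint cap_next above 1.2 rad); the robot touches nothing.
It also fails if it takes over 51 s, if anything falls off the work surface, if the arm or the gripper's body presses on something with over 40 N, if the wrist force passes 120 N, or if a joint passes its speed limit or range.

## Robot

A 7-joint arm with a two-finger parallel gripper is mounted at the origin on the work surface. World frame = base frame: x ahead of the robot, y to its left, z up, the work surface at z = 0. Lengths are in mm, angles in rad, forces in N, time in s.
With the tool pointing down it reaches from about 400 to 925 mm from the base axis. Payload 4.1 kg.
Tool frame: the origin (TCP) lies between the finger pads; the fingertips stand tip_reach ahead of it and the grasp point (between the pads) lies 3 mm ahead of it (tip_reach is the distance from the TCP to the fingertips, in mm); z points along the fingers, y is the direction in which the jaws open and shut (so a half turn about z gives the same grasp; the last joint's range is limited). The gripper opens to 85 mm and grips with 20 to 120 N. Pads are 22 mm wide; open, the fingers measure 114 mm over their backs; the gripper's body (76 mm by 85 mm) begins 54 mm behind the grasp point. The pads swing forward as they close: fully open they stand 13 mm farther back than shut.
Start: joints at [1.108, 0.398, 0.045, 1.537, -0.019, 1.207, -0.051], TCP at [231.326, -607.477, 253.347] pointing down, gripper open.
Joint ranges: [-2.82, 2.82], [-0.49, 2.23], [-1.37, 1.46], [0, 2.46], [-1.36, 4.5], [0.23, 2], [-2.94, 2.94]. Speed limits (rad/s): [2.57, 2.57, 3.14, 3.14, 3.14, 3.14, 3.14].

## Interface

Orientations are given as a rotation vector (axis times angle).
In Python, from plant import * gives the robot as it stands.
- The arm moves only by the shell command python3 -m pendant 'ROWS' [OPENING] [FORCE]. ROWS is JSON, a list of rows, each a list of 6 numbers: the shift along the tool's x, y, z in mm, then the turn, a rotation vector about the tool's x, y, z in degrees. A call has 1 to 5 rows; each row is the pose to reach, as a shift and turn from the pose measured when the call began, along the tool's axes at that moment; what a row does not reach only later rows make up. A row lasts 1/12 s, in which the tool goes at most 41.7 mm and 7.16 degrees, less where a joint would pass 70% of its speed; a pose out of reach is approached as far as the arm can. A call with a gripper value outside its range is refused whole. OPENING is the opening, from -1 (shut) to 1 (fully open), set as the call begins (- or left out, the last holds). The fingers move at their own pace and stop on an object; FORCE is the grip in N (left out, the last holds). Time passes only in rows, so rows that repeat a pose let the fingers close. It gives the time, the measured TCP pose, the force and the opening at its end, in the units of the state.
- state(): the state, without advancing time (a new reading comes with each control period).
- capture(name): name is "scene" or "side" or "wrist"; returns a dict with "color" (400x640x3 uint8, red, green, blue), "depth" (400x640 float32, mm along the optical axis (not along the pixel's ray), 0 where there is no reading), "fx", "fy", "cx", "cy" (pixels), "camera_from_world" (4x4, takes a point from world to camera coordinates); the wrist camera has in their place "hand_eye" (4x4, takes a point from camera to tool coordinates, whose origin is the TCP and whose axes are the flange's). Camera axes: x right, y up, looking along -z (the intrinsics and any distortion apply to the point x, -y, -z); pixel columns grow to the right and rows downward; lengths in mm; the calibration is good to about 2 mm. The wrist camera is an equidistant fisheye: a pixel r from the principal point sees the ray r / f radians off the axis. A picture is of the moment at which its call begins: read the wrist's pose just before it.
- finish_job(): hands the job in, once; it reports no verdict.
The state is a dict: "clock": time; "qpos": joint angles; "joint_velocities": joint speeds; "tau": joint torques, N m; "tool_pos": TCP position; "eef_rot": TCP orientation; "contact_force": force on the tool from outside, world axes, zero at the start; "ft_torque": the same for the moment, N m; "width": finger opening in mm.
Only numpy, scipy, OpenCV 4.12 (cv2) and the standard library are available. Lean on these libraries where they do the work, as an engineer would, in place of code of your own. Each camera call takes 0.05 s, during which the arm holds its last target. There are 200 camera calls.

## Working session

There is one attempt and no reset: what is moved stays moved. The work goes in short steps, Python scripts to look and compute and a shell command to move; the robot and the scene stay as the last step left them, time stands still between calls to the robot, and variables do not carry over. Pictures are saved under pics/ and viewed, about 8 in all and at most 12, crops included, and the job is handed in when it is done.

```bash
ls; mkdir -p pics; python3 - <<'E'
from plant import *
import cv2,numpy as np
s=state();print({k:np.round(v,3) for k,v in s.items()})
for n in("scene","side"):
    c=capture(n);np.savez(f"pics/{n}.npz",**c);print(n,c["fx"],c["fy"],c["cx"],c["cy"],np.round(c["camera_from_world"],3).tolist(),[k for k in c])
    cv2.imwrite(f"pics/{n}.png",c["color"][...,::-1])
E
```

```text
pics
{'clock': np.float64(0.0), 'qpos': array([ 1.108,  0.399,  0.045,  1.538, -0.019,  1.207, -0.051]), 'joint_velocities': array([-0.002,  0.001, -0.001, -0.   , -0.   , -0.   ,  0.001]), 'tau': array([ 1.0000e-03, -4.7512e+01,  1.3650e+00, -2.5422e+01,  1.2000e-02,
        1.0000e-02, -0.0000e+00]), 'tool_pos': array([ 231.099, -606.916,  252.258]), 'eef_rot': array([-3.088e+00, -5.680e-01,  1.000e-03]), 'contact_force': array([ 0.187, -0.527,  0.353]), 'ft_torque': array([-0.034, -0.011, -0.014]), 'width': np.float64(85.306)}
scene 464.2288099393823 464.2288099393823 321.5646497165484 194.6957628434597 [[0.137, 0.99, 0.009, -114.975], [-0.631, 0.081, 0.772, 263.006], [0.764, -0.111, 0.636, -1244.915], [0.0, 0.0, 0.0, 1.0]] ['color', 'depth', 'fx', 'fy', 'cx', 'cy', 'camera_from_world']
side 500.96509974223244 500.96509974223244 316.8510773684598 198.24004871971465 [[-0.984, -0.18, -0.006, 577.435], [0.126, -0.713, 0.69, -109.329], [-0.128, 0.678, 0.724, -775.534], [0.0, 0.0, 0.0, 1.0]] ['color', 'depth', 'fx', 'fy', 'cx', 'cy', 'camera_from_world']
```

View pics/scene.png

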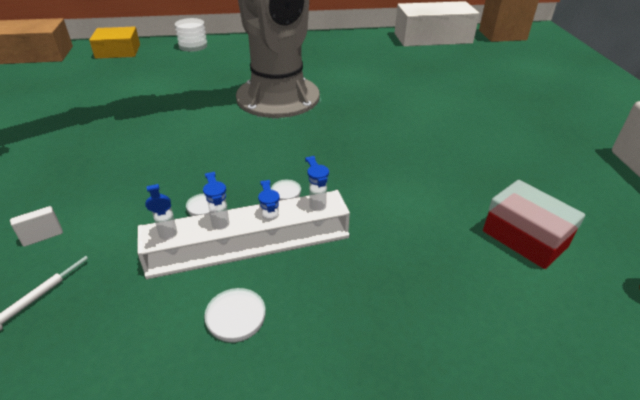

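View pics/side.png

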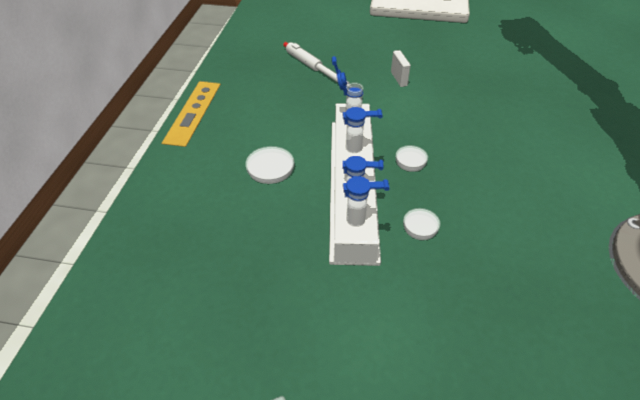

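The open tall tube is at the −y end (scene pixel 160,205, side 352,85). The short one is third (scene 268,198, side 356,165). Next I'll turn the blue pixels into world points.

```bash
cat > h.py <<'E'
import numpy as np,cv2
def cloud(c):
    d=c["depth"];v,u=np.mgrid[0:400,0:640]
    p=np.stack([(u-c["cx"])/c["fx"]*d,-(v-c["cy"])/c["fy"]*d,-d],-1)
    T=np.linalg.inv(c["camera_from_world"]);return p@T[:3,:3].T+T[:3,3]
def blue(c):
    h=cv2.cvtColor(c["color"],cv2.COLOR_RGB2HSV);return ((h[...,0]>105)&(h[...,0]<130)&(h[...,1]>180)&(h[...,2]>60)&(c["depth"]>0))
E
python3 - <<'E'
from h import *
for n in("scene","side"):
    c=np.load(f"pics/{n}.npz");P=cloud(c);m=blue(c).astype(np.uint8)
    k,L,st,ce=cv2.connectedComponentsWithStats(m)
    for i in range(1,k):
        if st[i,4]<15: continue
        q=P[L==i];print(n,np.round(ce[i]),st[i,4],"med",np.median(q,0).round(),"p2",np.percentile(q,3,axis=0).round(),"p98",np.percentile(q,97,axis=0).round())
        d=q[q[:,0]<np.percentile(q[:,0],3)+10];print("   nearest-x part",d.mean(0).round(1),len(d))
    h=cv2.cvtColor(c["color"],cv2.COLOR_RGB2HSV)
    w=(h[...,1]<40)&(h[...,2]>150)&(np.abs(P[...,2]-55)<5)&(P[...,0]>350)&(P[...,0]<900)
    r=cv2.minAreaRect(P[w][:,:2].astype(np.float32));print("rack",r,w.sum())
E
```

```text
scene [317. 171.] 376 med [522.  35. 132.] p2 [482.  21. 119.] p98 [541.  51. 134.]
   nearest-x part [484.7  28.4 132.1] 46
scene [214. 188.] 418 med [ 546. -132.  132.] p2 [ 507. -146.  120.] p98 [ 566. -117.  134.]
   nearest-x part [ 509.4 -139.3  132.4] 47
scene [268. 196.] 360 med [535. -49.  97.] p2 [493. -62.  84.] p98 [553. -35.  99.]
   nearest-x part [493.7 -51.9  94.9] 43
scene [157. 200.] 461 med [ 588. -209.  150.] p2 [ 576. -223.  118.] p98 [ 599. -195.  184.]
   nearest-x part [ 581.7 -205.4  134.8] 151
rack ((534.3074951171875, -198.39044189453125), (570.698486328125, 130.04383850097656), 87.76077270507812) 4830
side [340.  77.] 156 med [ 580. -202.  151.] p2 [ 572. -213.  120.] p98 [ 595. -192.  183.]
   nearest-x part [ 576.7 -201.   141.3] 95
side [354.  89.] 15 med [ 558. -223.  116.] p2 [ 551. -226.  114.] p98 [ 563. -219.  117.]
   nearest-x part [ 556.2 -222.4  115.8] 12
side [360. 114.] 312 med [ 540. -130.  131.] p2 [ 504. -144.  127.] p98 [ 560. -113.  133.]
   nearest-x part [ 507.8 -136.1  131.4] 45
side [360. 164.] 360 med [528. -45.  97.] p2 [491. -58.  93.] p98 [547. -29.  99.]
   nearest-x part [493.9 -48.9  96.6] 53
side [363. 185.] 490 med [515.  38. 131.] p2 [479.  24. 128.] p98 [536.  54. 133.]
   nearest-x part [482.3  31.4 131.3] 68
rack ((533.4642944335938, -194.50949096679688), (569.1320190429688, 127.01365661621094), 87.91757202148438) 3114
```

```bash
cat >> h.py <<'E'
from scipy.spatial.transform import Rotation as R
def to(target,yaw=None):
    """print row (tool-frame shift mm, turn deg) from the current pose to a world target, tool down with tool x at yaw deg"""
    from plant import state
    s=state();Q=R.from_rotvec(s["eef_rot"]);p=np.array(s["tool_pos"])
    d=Q.inv().apply(np.array(target)-p)
    y=np.radians(yaw);G=R.from_matrix(np.array([[np.cos(y),np.sin(y),0],[np.sin(y),-np.cos(y),0],[0,0,-1]]).T)
    print("t",round(float(s["clock"]),2),"pos",p.round(1),"F",np.round(s["contact_force"],1),"w",round(float(s["width"]),1),"ROW",d.round(1).tolist(),(Q.inv()*G).as_rotvec(degrees=True).round(1).tolist())
E
python3 - <<'E'
from h import *
import plant
print([k for k in dir(plant) if k[0]!='_'], getattr(plant,'tip_reach',None))
from plant import *
c=[np.load(f"pics/{n}.npz") for n in("scene","side")]
for x in c:
    P=cloud(x);m=blue(x)
    for n,y,z in(("tall3",35,131),("tall2",-131,131),("short",-48,97)):
        k=m&(abs(P[...,1]-y)<30)&(abs(P[...,2]-z)<4);q=P[k][:,:2]
        t=q[q[:,0]<q[:,0].min()+9].mean(0);g=q[q[:,0]>q[:,0].min()+24]
        ce,r=cv2.minEnclosingCircle(g.astype(np.float32));a=np.array(ce)-t
        print(n,"tab",t.round(1),"disc",np.round(ce,1),round(r,1),"yaw",np.degrees(np.arctan2(a[1],a[0])).round(1))
    k=m&(P[...,1]<-185);q=P[k]
    for lo in range(115,190,10):
        w=q[(q[:,2]>=lo)&(q[:,2]<lo+10)]
        if len(w):print(lo,w.mean(0).round(1),len(w))
to([640,-197,260],10)
E
```

```text
['MotionError', 'capture', 'finish_job', 'state', 'tip_reach'] 22.0
tall3 tab [482.7  28. ] disc [521.1  37.3] 21.5 yaw 13.6
tall2 tab [ 508.4 -139.4] disc [ 548.4 -130.7] 20.4 yaw 12.2
short tab [495.4 -51.9] disc [535.4 -46. ] 19.8 yaw 8.4
115 [ 574.  -209.   118.5] 26
125 [ 583.1 -210.   131.2] 59
135 [ 585.8 -209.7  140.2] 92
145 [ 588.  -208.6  150.3] 112
155 [ 589.9 -208.4  159. ] 71
165 [ 593.5 -208.3  169.7] 30
175 [ 597.1 -207.2  181.4] 65
185 [ 596.9 -208.   185.4] 6
tall3 tab [480.7  31.4] disc [519.6  37.5] 19.9 yaw 9.0
tall2 tab [ 506.  -135.9] disc [ 544.  -129.2] 20.1 yaw 10.0
short tab [492.7 -48.8] disc [531.5 -46.2] 19.2 yaw 3.8
115 [ 563.3 -214.9  117.7] 21
125 [ 575.  -201.9  130.1] 14
135 [ 576.5 -198.4  141.1] 27
145 [ 579.4 -201.5  150.4] 55
155 [ 585.8 -205.4  158.4] 17
165 [ 589.5 -203.6  168.5] 8
175 [ 593.5 -204.   181.3] 25
t 0.1 pos [ 231.1 -607.   252.4] F [-0.2  0.2 -0.6] w 85.3 ROW [528.0, -237.6, -7.3] [-0.1, 0.0, 10.9]
```

```bash

python3 -m pendant '[[36,-16,0,0,0,0],[72,-32,0,0,0,0],[108,-49,0,0,0,0],[144,-65,0,0,0,0],[176,-79,0,0,0,0]]' -1 20
python3 -m pendant '[[36,-16,0,0,0,0],[72,-32,0,0,0,0],[108,-49,0,0,0,0],[144,-65,0,0,0,0],[176,-79,0,0,0,0]]'
python3 -m pendant '[[36,-16,0,0,0,3],[72,-32,0,0,0,6],[108,-49,0,0,0,9],[144,-65,0,0,0,11],[160,-75,0,0,0,11]]'
python3 -c "
from h import *
to([626,-203,182],9)"
```

```text
clock: 0.52
tool_pos: [369.1, -468.0, 252.1]
eef_rot: [-3.086, -0.57, 0.0]
contact_force: [-0.6, -0.7, 1.0]
width: 25.5
clock: 0.93
tool_pos: [506.8, -328.6, 252.0]
eef_rot: [-3.085, -0.572, 0.0]
contact_force: [0.0, -0.8, -1.0]
width: -0.2
clock: 1.35
tool_pos: [632.8, -194.8, 251.7]
eef_rot: [-3.121, -0.282, -0.002]
contact_force: [0.1, 0.8, 1.0]
width: -0.1
t 1.35 pos [ 632.8 -194.8  251.7] F [0.1 0.8 1. ] w -0.1 ROW [-8.3, 7.3, 69.6] [-0.4, -0.1, 1.3]
```

```bash

python3 -m pendant '[[-4,4,23,0,0,0.6],[-8,7,46,0,0,1.3],[-8,7,69.6,0,0,1.3],[-8,7,69.6,0,0,1.3]]'
python3 -m pendant '[[-10,0,0,0,0,0],[-20,0,0,0,0,0],[-30,0,0,0,0,0],[-40,0,0,0,0,0],[-50,0,0,0,0,0]]'
python3 -m pendant '[[-10,0,1,0,0,0],[-20,0,3,0,0,0],[-30,0,5,0,0,0],[-30,0,11,0,0,0],[-30,0,17,0,0,0]]'
python3 -c "
from h import *
to([547,-216,152],9)
from plant import *
c=capture('side');cv2.imwrite('pics/s2.png',cv2.resize(c['color'][40:240,250:450,::-1],(600,600)))"
```

```text
clock: 1.68
tool_pos: [622.3, -201.8, 176.0]
eef_rot: [-3.121, -0.247, 0.015]
contact_force: [-1.3, -0.2, -1.1]
width: -0.1
clock: 2.1
tool_pos: [572.8, -210.1, 177.8]
eef_rot: [-3.122, -0.246, 0.01]
contact_force: [1.5, 1.2, 0.8]
width: 0.0
clock: 2.52
tool_pos: [542.3, -215.2, 160.7]
eef_rot: [-3.122, -0.245, 0.011]
contact_force: [-0.6, -1.3, 1.5]
width: 0.3
t 2.52 pos [ 542.3 -215.2  160.7] F [-0.6 -1.3  1.5] w 0.3 ROW [4.6, 1.7, 8.7] [-0.6, 0.4, -0.0]
```

View pics/s2.png

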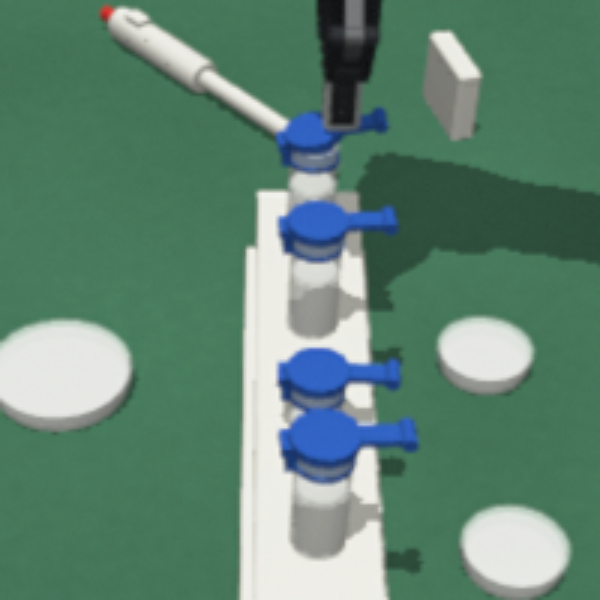

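The cap is folded over and nearly shut, with the fingertip at about (340,120). Next I press down.

```bash

python3 -m pendant '[[4,0,3,0,0,0],[4,0,6,0,0,0],[4,0,7.5,0,0,0],[4,0,7.5,0,0,0]]'
python3 -m pendant '[[0,0,1,0,0,0],[0,0,2,0,0,0],[0,0,2,0,0,0],[0,0,2,0,0,0]]'
```

```text
clock: 2.9
tool_pos: [546.5, -213.8, 153.8]
eef_rot: [-3.121, -0.247, 0.015]
contact_force: [-5.2, 1.7, 15.3]
width: -0.2
clock: 3.23
tool_pos: [546.6, -213.7, 153.8]
eef_rot: [-3.121, -0.247, 0.016]
contact_force: [-5.8, 1.0, 14.9]
width: 0.2
```

Pressing meets a firm 15 N at tip height 131.8, which matches a shut cap top of 132. Next I retreat and move above the short tube's tab.

```bash

python3 -m pendant '[[0,0,-20,0,0,0],[0,0,-50,0,0,0],[-10,-25,-60,0,0,0],[-25,-60,-60,0,0,0],[-25,-60,-60,0,0,0]]' 0.1
python3 -c "
from h import *
to([494,-51,175],8)
from plant import *
c=capture('side');P=cloud(c);m=blue(c)&(P[...,1]<-185)&(P[...,1]>-240);q=P[m];print(len(q),np.percentile(q,[2,50,98],axis=0).round())"
```

```text
clock: 3.65
tool_pos: [511.3, -152.0, 214.7]
eef_rot: [-3.116, -0.258, 0.02]
contact_force: [-1.1, 1.8, -0.3]
width: 46.8
t 3.65 pos [ 511.3 -152.   214.7] F [-1.1  1.8 -0.3] w 46.8 ROW [0.0, -101.8, 41.3] [-0.9, 0.7, 1.5]
260 [[ 518. -228.  121.]
 [ 554. -213.  131.]
 [ 575. -197.  133.]]
```

The tall cap lies flat: its top is at z≈131 and no blue point is above 133.

```bash

python3 -m pendant '[[0,-34,10,-0.4,0.3,1],[0,-68,20,-0.9,0.7,1.5],[0,-102,40,-0.9,0.7,1.5],[0,-102,40,-0.9,0.7,1.5]]'
python3 -m pendant '[[0,0,20,0,0,0],[0,0,40,0,0,0],[0,0,50,0,0,0],[0,0,50,0,0,0]]'
python3 -c "
from h import *
to([494,-51,107],8)
from plant import *
c=capture('side');cv2.imwrite('pics/s3.png',cv2.resize(c['color'][90:240,290:440,::-1],(600,600)))"
```

```text
clock: 4.03
tool_pos: [492.8, -46.0, 172.6]
eef_rot: [-3.13, -0.232, 0.006]
contact_force: [-0.0, 0.3, -0.1]
width: 47.2
clock: 4.37
tool_pos: [491.1, -46.1, 120.0]
eef_rot: [-3.129, -0.232, 0.015]
contact_force: [0.2, -0.2, -0.2]
width: 47.0
t 4.37 pos [491.1 -46.1 120. ] F [ 0.2 -0.2 -0.2] w 47.0 ROW [2.2, 5.3, 12.9] [-0.2, 0.5, 0.5]
```

View pics/s3.png

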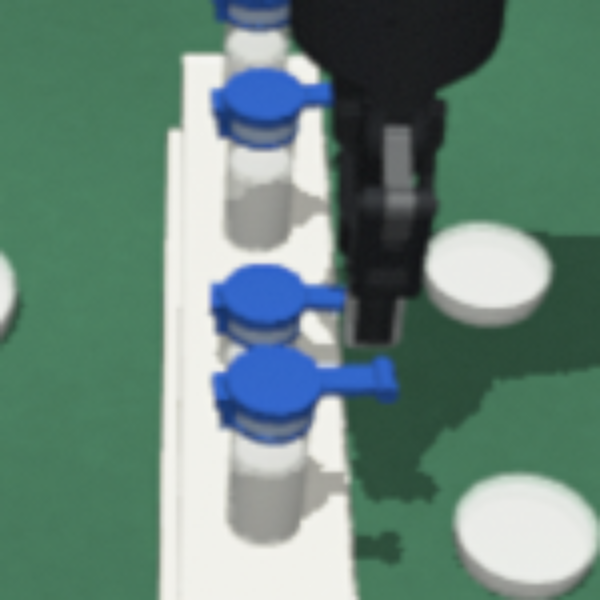

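The fingers straddle the bar, which is hidden behind the near fingertip at about (375,310). Now I lower, centre and grip.

```bash

python3 -m pendant '[[1,3,7,0,0,0],[2,5,13,0,0,0.5],[2,5,13,0,0,0.5]]'
python3 -m pendant '[[0,0,0,0,0,0],[0,0,0,0,0,0],[0,0,0,0,0,0],[0,0,0,0,0,0],[0,0,0,0,0,0]]' -1 20
python3 -c "
from h import *
to([494,-51,107],8)"
```

```text
clock: 4.67
tool_pos: [494.9, -51.9, 107.8]
eef_rot: [-3.131, -0.215, 0.012]
contact_force: [0.4, 0.1, 0.5]
width: 46.9
clock: 5.08
tool_pos: [494.9, -50.5, 108.2]
eef_rot: [-3.13, -0.216, 0.011]
contact_force: [-1.4, 4.2, 1.8]
width: 15.1
t 5.08 pos [494.9 -50.5 108.2] F [-1.4  4.2  1.8] w 15.1 ROW [-0.9, 0.4, 1.2] [-0.3, 0.4, -0.1]
```

Width is 15.1 mm, so the 16 mm bar is held. Next I swing it along the 58 mm arc.

```bash

python3 -m pendant '[[1.3,0,-9,0,0,0],[4,0,-17.7,0,0,0],[8,0,-26,0,0,0],[13.4,0,-33.3,0,0,0],[20,0,-40,0,0,0]]'
python3 -c "
from h import *
to([494.9,-50.5,108.2],8)"
```

```text
clock: 5.5
tool_pos: [514.9, -48.0, 149.0]
eef_rot: [-3.13, -0.216, 0.013]
contact_force: [-0.5, 1.4, -2.5]
width: 14.6
t 5.5 pos [514.9 -48.  149. ] F [-0.5  1.4 -2.5] w 14.6 ROW [-19.8, -0.0, 40.9] [-0.3, 0.5, -0.1]
```

```bash

python3 -m pendant '[[8.2,0,-5.5,0,0,0],[18.3,0,-10,0,0,0],[30,0,-13,0,0,0],[41.2,0,-13.4,0,0,0],[52,0,-11.8,0,0,0]]'
python3 -m pendant '[[0,0,0,0,0,0]]'
python3 -c "
from h import *
to([494.9,-50.5,108.2],8)
from plant import *
c=capture('side');cv2.imwrite('pics/s4.png',cv2.resize(c['color'][90:240,290:440,::-1],(600,600)))"
```

```text
clock: 5.92
tool_pos: [568.3, -41.7, 161.7]
eef_rot: [-3.132, -0.215, 0.01]
contact_force: [-1.0, -0.0, 2.1]
width: 14.6
clock: 6.0
tool_pos: [570.0, -41.6, 161.4]
eef_rot: [-3.132, -0.215, 0.01]
contact_force: [-1.0, 2.4, -2.9]
width: 14.8
t 6.0 pos [570.  -41.6 161.4] F [-1.   2.4 -2.9] w 14.8 ROW [-75.3, -1.3, 53.7] [-0.2, 0.3, -0.1]
```

View pics/s4.png

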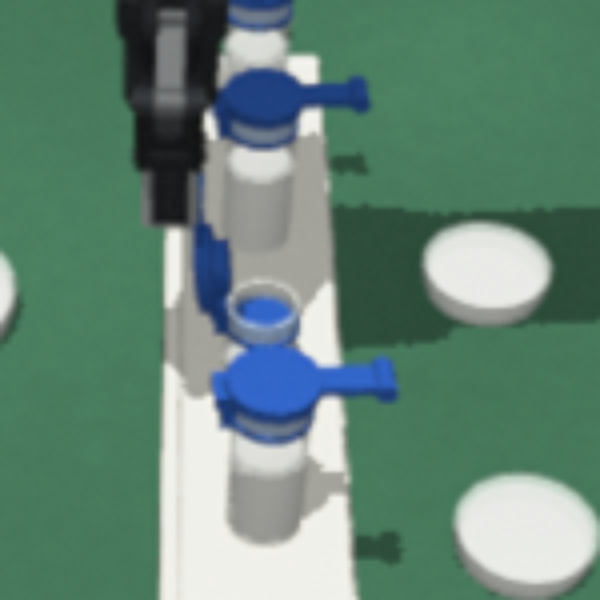

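The short cap stands upright at about (210,265), held at the bar. Next I release and retreat straight up.

```bash

python3 -m pendant '[[0,0,0,0,0,0],[0,0,0,0,0,0],[0,0,0,0,0,0],[0,0,0,0,0,0],[0,0,0,0,0,0]]' 0.1
python3 -m pendant '[[0,0,-15,0,0,0],[0,0,-45,0,0,0],[0,0,-80,0,0,0],[0,0,-110,0,0,0],[0,0,-110,0,0,0]]'
python3 -m pendant '[[0,0,0,0,0,0],[0,0,0,0,0,0],[0,0,0,0,0,0]]'
python3 -c "
from h import *
to([494,-50,108],8)
from plant import *
for n in('side','scene'):
    c=capture(n);P=cloud(c);b=blue(c)
    for y in(-45,-212):
        q=P[b&(abs(P[...,1]-y)<28)&(P[...,2]<200)];print(n,y,len(q),np.percentile(q,[2,50,98],axis=0).round().tolist())
    if n=='side':cv2.imwrite('pics/s5.png',cv2.resize(c['color'][40:240,250:450,::-1],(600,600)))"
```

```text
clock: 6.47
tool_pos: [569.3, -41.9, 161.7]
eef_rot: [-3.132, -0.215, 0.01]
contact_force: [0.1, 0.6, 0.8]
width: 46.9
clock: 6.88
tool_pos: [573.6, -42.1, 278.9]
eef_rot: [-3.133, -0.214, -0.011]
contact_force: [1.9, 0.0, 0.2]
width: 46.8
clock: 7.13
tool_pos: [573.1, -42.2, 278.3]
eef_rot: [-3.133, -0.214, -0.009]
contact_force: [0.3, 0.0, -1.0]
width: 46.9
t 7.13 pos [573.1 -42.2 278.3] F [ 0.3  0.  -1. ] w 46.9 ROW [-80.4, -3.0, 169.8] [-0.0, -0.3, -0.2]
side -45 189 [[525.0, -57.0, 79.0], [550.0, -38.0, 114.0], [560.0, -27.0, 151.0]]
side -212 278 [[516.0, -228.0, 122.0], [553.0, -213.0, 131.0], [575.0, -197.0, 133.0]]
scene -45 365 [[551.0, -59.0, 83.0], [559.0, -45.0, 114.0], [565.0, -32.0, 151.0]]
scene -212 459 [[520.0, -230.0, 118.0], [559.0, -216.0, 132.0], [579.0, -199.0, 135.0]]
```

View pics/s5.png

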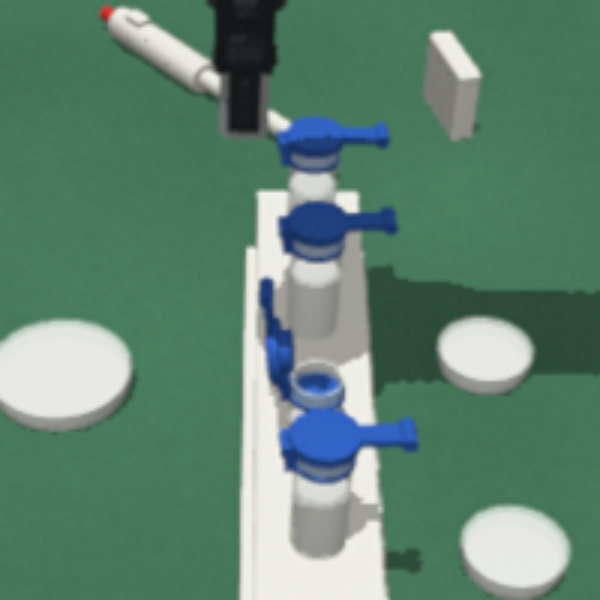

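The short cap stands open and leans slightly back (266,290 to 280,360). The tall cap is flat (315,135) and the gripper is clear.

```bash
python3 -c "
from plant import *
print(finish_job())"
```

```text
the job is handed in; nothing more can be done
None
```

I pressed the tall tube's open cap shut, then opened the short tube's cap, and handed the job in at about 7.2 s of the 51 s allowed.

- **Tall cap:** I pushed it over from behind with the closed fingers, then pressed it down with about 15 N. It met firm resistance with the fingertips at z ≈ 132 mm, which is where a shut cap's top should be. After the arm had moved clear, both cameras showed it lying flat at z ≈ 131–132 mm.
- **Short cap:** I gripped the tab's cross bar (15 mm measured against 16 mm given), swung it up along its arc and let go. In the last picture it stands upright, leaning slightly back, with its top at z ≈ 151 mm, consistent with about 1.6–1.75 rad.
- **Gripper:** before handing in, it was about 100 mm above the caps, with contact force close to zero.

No check failed. The two cameras disagreed by about 4–6 mm in x, which did not affect the result. I judged the cap angles from camera points and the tool's path, since the joint values can't be read directly. The hand-in reports no verdict.

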